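# Slide the kit tins into the divided crate

### The arm

A 6-joint arm with a two-finger parallel gripper is mounted at the origin on the work surface. World frame = base frame: x ahead of the robot, y to its left, z up, the work surface at z = 0. Lengths are in m, angles in degrees, forces in N, time in s.
With the tool pointing down it reaches from about 0.3 to 0.875 m from the base axis. Payload 6.4 kg.
Tool frame: the origin (TCP) lies at the very end of the fingers, on their centre line; the grasp point (between the pads) lies arm.hold_point_z behind it (arm.hold_point_z is the distance from the TCP to the grasp point, in m); z points along the fingers, y is the direction in which the jaws open and shut (so a half turn about z gives the same grasp; the last joint's range is limited). The gripper opens to 85 mm and grips with 20 to 120 N. Pads are 22 mm wide; open, the fingers measure 114 mm over their backs; the gripper's body (76 mm by 85 mm) begins 54 mm behind the grasp point. The pads swing forward as they close: fully open they stand 13 mm farther back than shut.
Start: joints at [-84.987, 10.359, 92.074, -0, 77.567, -11.82], TCP at [0.167, -0.55, 0.231] pointing down, gripper open.
Joint ranges: [-171.53, 171.53], [-51.25, 118.39], [17.06, 147.69], [-65.23, 245.23], [0, 150.52], [-178.68, 178.68]. Speed limits (degrees/s): [147.25, 147.25, 172.46, 180, 180, 180].

### API

Orientations are given as [roll, pitch, yaw] about the fixed x, y, z axes, in that order (R = Rz(yaw) Ry(pitch) Rx(roll)).
In Python, from workcell import arm, ik, vision, ticket gives the robot as it stands. The module is installed in compiled form; this text tells all that it offers. Calls block until the motion is done:
- arm.move_pose(position, orientation): joint-space move of the TCP to a pose.
- arm.move_linear(position, ori=None, vel=0.15, max_force=None): straight line of the TCP; ori=None keeps the orientation; vel is the mean speed in m/s. With max_force (N) it stops when the force on the tool has changed by that much, and returns True; else False.
- arm.set_joints(angles): joint-space move.
- arm.set_gripper(opening, f_grip=None): finger opening in m; f_grip is the grip in N (None keeps the last); returns when the fingers have stopped.
- arm.dwell(seconds).
- ik(position, orientation): joint angles nearest the present ones, or None.
- arm.read_state(): the state.
- vision.get_image(name): name is "scene" or "top" or "wrist"; returns a dict with "color" (480x640x3 uint8, blue, green, red), "z_map" (480x640 float32, m along the optical axis (not along the pixel's ray), 0 where there is no reading), "fx", "fy", "cx", "cy" (pixels), "rvec" (rotation vector, rad) and "tvec" (3), from world to camera coordinates, as OpenCV has them; the wrist camera has in their place "hand_eye" (4x4, takes a point from camera to tool coordinates, whose origin is the TCP and whose axes are the flange's). Camera axes: x right, y down, z forward; pixel columns grow to the right and rows downward; lengths in m; the calibration is good to about 2 mm. A picture is of the moment at which its call begins: read the wrist's pose just before it.
A pose or a line that the arm cannot do raises arm.MotionError and nothing moves.
- ticket.hand_in(): hands the job in, once; it reports no verdict.
The state is a dict: "t": time; "joint_positions": joint angles; "joint_velocities": joint speeds; "joint_efforts": joint torques, N m; "position": TCP position; "ee_rot": TCP orientation; "wrist_force": force on the tool from outside, world axes, zero at the start; "torque": the same for the moment, N m; "gripper_width": finger opening in m.
Only numpy, scipy, OpenCV 4.12 (cv2) and the standard library are available. Lean on these libraries where they do the work, as an engineer would, in place of code of your own. Each camera call takes 0.05 s, during which the arm holds its last target.

### The job

Put the kit away: slide the three round tins into the open-fronted divided crate, one upright tin in each bay, every one pushed fully home against the metal backstop rail. One tin is already partly in its bay and only needs pushing the rest of the way. Do not knock any tin over, and do not shove the screwdriver, the meter or the model turbine about.

Things in the scene. Friction and masses are not known exactly. Their poses are not given: they have to be found in the camera images.
- crate: plywood crate fixed to the bench, no floor, no front: three parallel bays open to the robot and upwards; tins slide in along the bench. Origin: centre of its footprint, bench level; x points into the bays (away from the robot, yaw within 0.15 rad), y left across them. Bay centre lines at y = -112, 0, +112 mm. Back wall at x = 70 mm, 55 mm high. Grey felt dots in the bays are decoration.
- crate_mouth (a point): middle of the crate's open front at bench level, at x = -73 mm of the crate, axes as the crate's. Here the four dividers and side walls begin, with rounded noses; they are 6 mm thick and 40 mm high and leave each bay 106 mm wide.
- backstop: aluminium rail across the back of all three bays, adjusted to a different depth each time and then fixed; its top is 28 mm above the bench (small black marks on it to 30 mm). Origin: middle of its front face, at bench level, axes as the crate's; the front face is at 35 to 60 mm on the crate's x. A tin that is fully home touches it, its centre 44 mm in front of the face.
- tin_red: round closed white tin with a red lid band and top, 88 mm diameter, 58 mm tall (59.8 mm with the lid's raised disc), straight-sided, too wide to be picked up by most grippers, loose, upright at the start, 0.3 to 0.65 kg, slides on the bench at a few newtons. Origin: centre of its underside, z along the tin's axis. Starts on the open bench in front of the crate, on the left (+y).
- tin_blue: round closed white tin with a blue lid band and top, 88 mm diameter, 58 mm tall (59.8 mm with the lid's raised disc), straight-sided, too wide to be picked up by most grippers, loose, upright at the start, 0.3 to 0.65 kg, slides on the bench at a few newtons. Origin: centre of its underside, z along the tin's axis. Starts on the open bench in front of the crate, on the right (-y).
- tin_black: round closed white tin with a black lid band and top, 88 mm diameter, 58 mm tall (59.8 mm with the lid's raised disc), straight-sided, too wide to be picked up by most grippers, loose, upright at the start, 0.3 to 0.65 kg, slides on the bench at a few newtons. Origin: centre of its underside, z along the tin's axis. Starts upright partly inside one of the three bays (any of them), 25 to 70 mm short of the backstop.
- screwdriver: loose screwdriver, 180 mm long, lying on the bench to the right, beside the crate. Bystander. Origin: under its middle.
- meter: loose grey hand meter, 130 x 75 x 30 mm, lying left of the crate. Bystander. Origin: centre of its underside.
- turbine: loose white model wind turbine with three black blades on a round grey foot (90 mm diameter), about 220 mm tall, rotor facing the robot, standing far to the left of the crate. Bystander. Origin: centre of the foot's underside.
Mind the look-alikes: they are no part of the job. Leave any orange or pink look-alike of the tin_blue alone. Leave any green or orange look-alike of the tin_red alone.

How it is judged (in metres and radians):
At the end, for the whole second after the job is handed in: All three tins stand upright (tilt under 0.1 rad) on the bench inside the crate, so one in each bay, at rest (under 10 mm/s), each touching the backstop's front face to within 6 mm (centre at most 50 mm in front of it) (x of tin_red in the frame of backstop between -0.05 and -0.035 m and y of tin_red in the frame of crate between -0.165 and 0.165 m and height (world z) of each of tin_red, tin_blue, tin_black below 0.006 m and angle between each of tin_red, tin_blue, tin_black's own z axis and vertical below 0.1 rad and linear speed of each of tin_red, tin_blue, tin_black below 0.01 m/s and x of tin_blue in the frame of backstop between -0.05 and -0.035 m and y of tin_blue in the frame of crate between -0.165 and 0.165 m and x of tin_black in the frame of backstop between -0.05 and -0.035 m and y of tin_black in the frame of crate between -0.165 and 0.165 m).
It fails at once if a tin is knocked over (tilted more than 0.4 rad) (angle between any of tin_red, tin_blue, tin_black's own z axis and vertical above 0.4 rad).
It fails at once if the screwdriver is moved more than 30 mm (distance of screwdriver from where it was at the start of the episode above 0.03 m).
It fails at once if the meter is moved more than 30 mm (distance of meter from where it was at the start of the episode above 0.03 m).
It fails at once if the model turbine is moved more than 30 mm (distance of turbine from where it was at the start of the episode above 0.03 m).
It also fails if it takes over 70 s, if anything falls off the work surface, if the arm or the gripper's body presses on something with over 40 N, if the wrist force passes 120 N, or if a joint passes its speed limit or range.

## Working session

There is one attempt and no reset: what is moved stays moved. The work goes in short steps, each a Python script; the robot and the scene stay as the last script left them, time stands still between calls to the robot, and variables do not carry over. Pictures are saved under pics/ and viewed, and the job is handed in when it is done.

```bash
mkdir -p pics; python3 - <<'E'
from workcell import arm, ik, vision, ticket
import cv2, pickle
print(arm.read_state()); print(arm.hold_point_z)
for n in ("scene","top","wrist"):
    d=vision.get_image(n); cv2.imwrite(f"pics/{n}0.png",d["color"]); pickle.dump(d,open(f"{n}0.pkl","wb"))
    print(n,{k:v for k,v in d.items() if k not in("color","z_map")})
E
```

```text
{'t': 0.0, 'joint_positions': array([-8.49868795e+01,  1.04008165e+01,  9.21333159e+01,  6.79766430e-04,
        7.75668784e+01, -1.18198938e+01]), 'joint_velocities': array([ 0.00485269, -0.01930331,  0.05425656,  0.00306134,  0.01271559,
        0.01507436]), 'joint_efforts': array([ 2.50314188e-03, -4.44875157e+01, -3.51331544e+01, -2.17566567e-04,
        8.97282560e-03,  6.76259177e-06]), 'position': array([ 0.16648289, -0.54978515,  0.23038072]), 'ee_rot': array([-1.79901267e+02, -2.13401073e-02,  1.68328489e+01]), 'wrist_force': array([-0.46808407,  0.09137723, -0.7803953 ]), 'torque': array([-0.00541478, -0.03253628,  0.02351221]), 'gripper_width': 0.08552987793184506}
0.0187
scene {'fx': 594.6480106274892, 'fy': 594.6480106274892, 'cx': 321.108565978707, 'cy': 234.51222000200602, 'rvec': array([ 1.84290009,  1.2712532 , -0.70527491]), 'tvec': array([-0.23123604, -0.18917825,  1.8861637 ])}
top {'fx': 444.08512820702254, 'fy': 444.08512820702254, 'cx': 328.005225497951, 'cy': 237.15524725317522, 'rvec': array([ 2.20467769, -2.19582188,  0.08284034]), 'tvec': array([0.04012747, 0.49593989, 1.03608028])}
wrist {'fx': 378.3817687599977, 'fy': 378.3817687599977, 'cx': 318.23731796241645, 'cy': 238.44688481575074, 'hand_eye': array([[ 5.23982488e-04, -9.52957205e-01, -3.03104422e-01,
         7.75699928e-02],
       [ 9.99999745e-01,  6.46355080e-04, -3.03414828e-04,
         7.87108401e-04],
       [ 4.85054429e-04, -3.03104186e-01,  9.52957301e-01,
        -1.41464328e-01],
       [ 0.00000000e+00,  0.00000000e+00,  0.00000000e+00,
         1.00000000e+00]])}
```

View pics/top0.png

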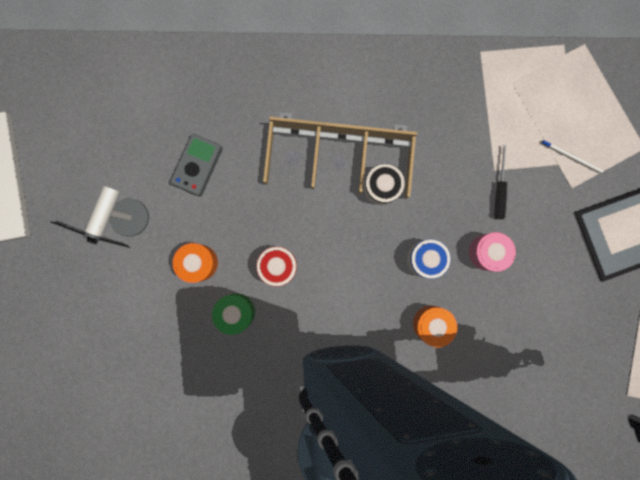

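View pics/scene0.png

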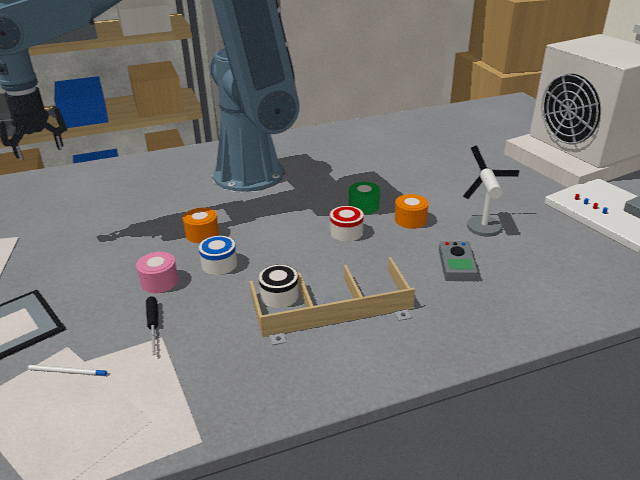

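The top view shows red at about (276,266), blue at (430,258) and black at (384,183), in the right bay. The crate runs from about (266,182) to (413,135). The pink, orange and green tins are the look-alikes. Next I measure positions.

```bash
cat > h.py <<'E'
import cv2, numpy as np
def cam(d):
    R=cv2.Rodrigues(np.array(d["rvec"]))[0]; t=np.array(d["tvec"]); return R,t
def ray(d,u,v,z):
    R,t=cam(d); c=-R.T@t
    r=R.T@np.array([(u-d["cx"])/d["fx"],(v-d["cy"])/d["fy"],1]); return c+r*(z-c[2])/r[2]
def depthpt(d,u,v):
    R,t=cam(d); z=float(d["z_map"][int(v),int(u)])
    return R.T@(z*np.array([(u-d["cx"])/d["fx"],(v-d["cy"])/d["fy"],1])-t)
def proj(d,p):
    R,t=cam(d); q=R@np.array(p)+t; return d["fx"]*q[0]/q[2]+d["cx"], d["fy"]*q[1]/q[2]+d["cy"]
def tinmask(d,name):
    h=cv2.cvtColor(d["color"],cv2.COLOR_BGR2HSV); H,S,V=cv2.split(h)
    if name=="red": m=((H<4)|(H>174))&(S>150)&(V>60)
    elif name=="blue": m=(H>105)&(H<125)&(S>140)&(V>60)
    return (m*255).astype(np.uint8)
def tin(d,name):
    m=tinmask(d,name)
    cs,_=cv2.findContours(m,cv2.RETR_EXTERNAL,cv2.CHAIN_APPROX_NONE)
    c=max(cs,key=cv2.contourArea); return c,cv2.fitEllipse(c)
E
python3 - <<'E'
import pickle; from h import *
d=pickle.load(open("top0.pkl","rb")); s=pickle.load(open("scene0.pkl","rb"))
for n in("red","blue"):
  for nm,x in(("top",d),("scene",s)):
    c,e=tin(x,n); print(n,nm,cv2.contourArea(c),e, ray(x,*e[0],.058).round(4) if nm=="top" else '')
print("z",[depthpt(d,*p).round(4) for p in((276,266),(430,258),(384,183),(340,210))])
im=d["color"][90:220,230:450]; cv2.imwrite("pics/crop0.png",cv2.resize(im,None,fx=3.6,fy=3.6,interpolation=cv2.INTER_CUBIC))
E
```

```text
red top 703.5 ((275.94476318359375, 265.9626770019531), (29.93922233581543, 30.000347137451172), 1.1782766580581665) [0.4277 0.1599 0.058 ]
red scene 275.5 ((346.1383361816406, 213.54005432128906), (13.492256164550781, 26.19498634338379), 90.1981430053711) 
blue top 668.5 ((430.67962646484375, 258.4374694824219), (28.846683502197266, 29.5577449798584), 136.5443878173828) [ 0.4459 -0.1902  0.058 ]
blue scene 2053.5 ((80.7072525024414, 101.25419616699219), (50.35309600830078, 55.81121826171875), 130.64866638183594) 
z [array([0.4276, 0.1599, 0.0574]), array([ 0.4469, -0.1882,  0.0598]), array([ 0.6167, -0.0838,  0.0645]), array([0.5614, 0.0135, 0.0068])]
```

View pics/crop0.png

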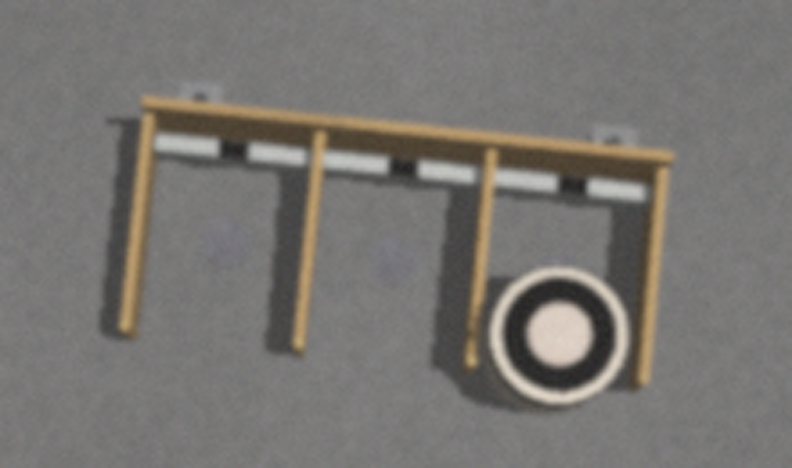

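```bash
python3 - <<'E'
import pickle; from h import *
d=pickle.load(open("top0.pkl","rb"))
R,t=cam(d); print("cam",(-R.T@t).round(3))
f=lambda x,y,z: ray(d,(x+.5)/3.6-.5+230,(y+.5)/3.6-.5+90,z)
N=np.array([f(*p,.04) for p in((127,333),(299,351),(471,365),(643,385))]); print("noses",N.round(4), np.linalg.norm(np.diff(N,axis=0),axis=1))
u=N[0]-N[3]; yaw=np.arctan2(-u[0],u[1]); 
B=np.array([f(*p,.055) for p in((145,97),(672,151))]);u2=B[0]-B[1]
print("yaw noses",yaw,"back",np.arctan2(-u2[0],u2[1]),np.linalg.norm(u2),B)
# side wall direction
for a,b in(((131,300),(148,130)),((299,340),(319,135)),((474,335),(490,155)),((643,375),(660,170))):
    v=f(*b,.04)-f(*a,.04); print("wall yaw",np.arctan2(v[1],v[0]))
g=cv2.cvtColor(d["color"],cv2.COLOR_BGR2GRAY).astype(float)
for x in(285,300,322,332,355,375,402):
  print(x,g[122:150,x].astype(int))
E
```

```text
cam [0.435 0.06  1.062]
noses [[ 0.6213  0.1892  0.04  ]
 [ 0.6103  0.0785  0.04  ]
 [ 0.6019 -0.0325  0.04  ]
 [ 0.5896 -0.1438  0.04  ]] [0.11125903 0.11130693 0.1119471 ]
yaw noses -0.09481142120856825 back -0.09478176093015428 0.339658711407176 [[ 0.77097581  0.17762358  0.055     ]
 [ 0.73883054 -0.1605106   0.055     ]]
wall yaw -0.08689463353379984
wall yaw -0.09084786458670707
wall yaw -0.08877890351894069
wall yaw -0.08929101130789886
285 [ 73  67  66  72  73 101 147 182 190 183 156 110  83  79  99 117 125 125
 124 123 123 119 124 124 122 121 121 118]
300 [127  83  68  67  68  70  80 118 157 176 182 169 136  92  82  98 113 121
 121 123 119 119 120 117 120 120 120 120]
322 [139 142 128  94  77  71  67  73  75 106 153 183 192 187 158 107  83  97
 114 121 121 119 121 121 123 123 120 124]
332 [128 145 152 137  96  69  73  69  69  76 102 152 184 193 188 159 104  85
  98 117 122 122 120 118 116 116 116 117]
355 [124 122 122 135 155 151 124  84  71  69  67  69  85 125 173 191 190 169
 125  86  76  80  83  78  79  76  71  70]
375 [122 123 121 121 126 138 153 149 122  86  74  72  72  71  90 128 172 188
 190 172 131  91  84  97 117 121 122 119]
402 [121 119 126 134 141 138 129 125 139 155 147 115  83  70  69  69  73  82
 127 169 190 191 171 122  85  77  74  74]
```

```bash
cat > geo.py <<'E'
import numpy as np
yaw=-0.092
ex=np.array([np.cos(yaw),np.sin(yaw)]); ey=np.array([-ex[1],ex[0]])
mouth=np.array([0.6058,0.0228]); O=mouth+.073*ex
def w2c(p): q=np.array(p)[:2]-O; return np.array([q@ex,q@ey])
def c2w(x,y): return O+x*ex+y*ey
E
python3 - <<'E'
import pickle; from h import *; from geo import *
d=pickle.load(open("top0.pkl","rb"))
print("O",O)
g=cv2.GaussianBlur(cv2.cvtColor(d["color"],cv2.COLOR_BGR2GRAY),(3,1),0).astype(float)
for x in(285,300,322,332,355,375,402):
  col=g[122:152,x]; k=int(np.argmax(col[5:25]))+5; j=k
  while col[j]>135: j+=1
  v=122+j-1+(col[j-1]-135)/(col[j-1]-col[j])
  print(x,round(v,2),w2c(ray(d,x,v,.028)).round(4))
# black tin: white body/rim circle
m=d["color"].min(axis=2)[150:220,355:420]; m=((m>150)*255).astype(np.uint8)
cs,_=cv2.findContours(m,cv2.RETR_EXTERNAL,cv2.CHAIN_APPROX_NONE); c=max(cs,key=cv2.contourArea)+[355,150]
(e)=cv2.fitEllipse(c); print(e); p=ray(d,*e[0],.058); print("black",p,w2c(p), "r",e[1][0]/2/444*1.0)
for n,(x,y) in dict(red=(.4277,.1599),blue=(.4459,-.1902)).items(): print(n,w2c((x,y)))
for p in((195,263),(497,252),(437,326)): print(ray(d,*p,.058))
E
```

```text
O [0.67849128 0.01609347]
285 132.46 [0.0516 0.134 ]
300 133.94 [0.0516 0.0985]
322 136.44 [0.0508 0.0462]
332 137.43 [0.0508 0.0224]
355 139.79 [ 0.0507 -0.0323]
375 141.9 [ 0.0504 -0.0799]
402 144.74 [ 0.05   -0.1443]
((384.91778564453125, 182.5365447998047), (36.63504409790039, 37.084110260009766), 150.3415985107422)
black [ 0.61892741 -0.0868573   0.058     ] [-0.04985386 -0.10798754] r 0.041255680290428365
red [-0.26294223  0.12015811]
blue [-0.21265541 -0.22678928]
[0.43371371 0.3414756  0.058     ]
[ 0.46111475 -0.34195315  0.058     ]
[ 0.29418344 -0.20298908  0.058     ]
```

```bash
sed -i 's/yaw=-0.092/yaw=-0.096/' geo.py; cat > mv.py <<'E'
from workcell import arm, ik, vision, ticket
from geo import *
import cv2
D=np.degrees
def ori(y): return [180,0,D(y)]
def st(msg):
    s=arm.read_state(); print(msg,"t",round(s["t"],2),"crate",w2c(s["position"]).round(4),"z",s["position"][2].round(4),"F",s["wrist_force"].round(1),"w",round(s["gripper_width"],4))
def pic(n,f):
    d=vision.get_image(n); cv2.imwrite("pics/"+f,d["color"]); return d
E
python3 - <<'E'
from mv import *
p=c2w(-.135,-.110)
arm.move_pose([*p,.16],ori(yaw)); st("above")
arm.set_gripper(.04)
arm.move_linear([*p,.012],vel=.15); st("down")
pic("scene","s1.png")
h=arm.move_linear([*c2w(-.098,-.111),.012],vel=.08,max_force=20); st(f"near {h}")
h=arm.move_linear([*c2w(-.034,-.112),.012],vel=.05,max_force=15); st(f"push {h}")
pic("top","t1.png"); pic("wrist","w1.png")
E
```

```text
above t 2.3 crate [-0.1348 -0.1108] z 0.1602 F [ 0.4  0.2 -0.2] w 0.0855
down t 3.94 crate [-0.1341 -0.1102] z 0.0129 F [ 0.3 -0.9  0.6] w 0.0403
near False t 4.61 crate [-0.0981 -0.1109] z 0.012 F [ 0.6 -0.6 -1.1] w 0.0399
push True t 5.64 crate [-0.0431 -0.1118] z 0.0111 F [0.3 0.1 0.4] w 0.0401
```

View pics/s1.png

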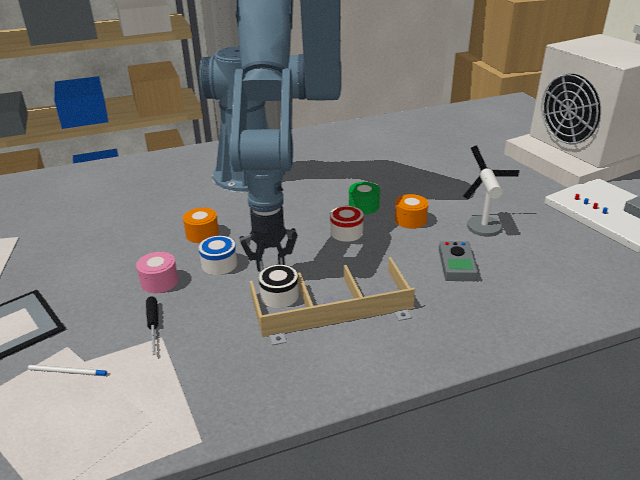

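View pics/t1.png

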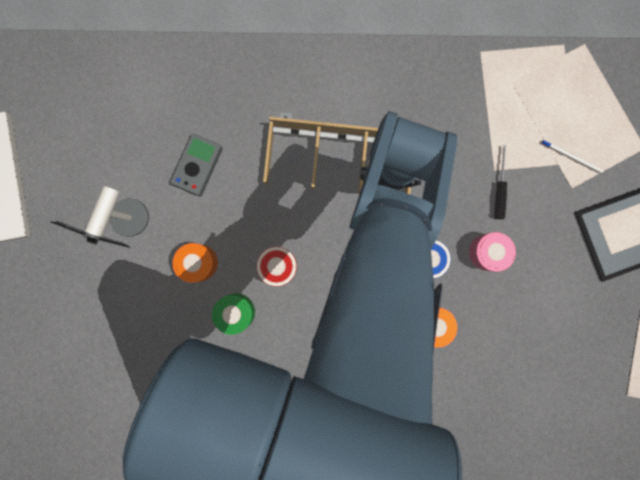

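View pics/w1.png

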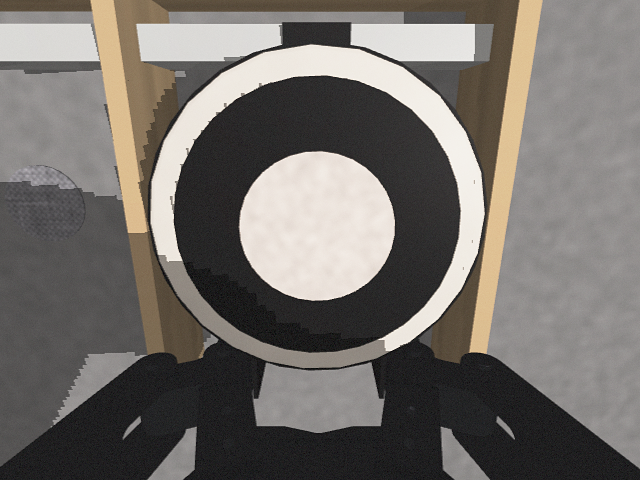

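Black stopped at TCP x = -43 mm, the value predicted for contact with the rail, and the wrist view shows it upright against the rail. Red is next.

```bash
python3 - <<'E'
from mv import *
arm.move_linear([*c2w(-.075,-.112),.012],vel=.15)
arm.move_linear([*c2w(-.085,-.112),.15],vel=.25)
r=w2c((.4277,.1599)); print(r)
p=c2w(r[0]-.08,r[1])
arm.move_pose([*p,.15],ori(yaw)); arm.set_gripper(.05)
arm.move_linear([*p,.012],vel=.2); st("down")
pic("top","t2.png")
for x,y,v in((r[0]-.045,r[1],.08),(-.20,.112,.08),(-.065,.112,.1)):
    h=arm.move_linear([*c2w(x,y),.012],vel=v,max_force=20); st(f"{h}")
    if h: break
pic("wrist","w2.png");pic("top","t2b.png")
E
```

```text
[-0.26342134  0.11939738]
down t 9.2 crate [-0.3428  0.1195] z 0.0125 F [ 0.3  0.3 -0.1] w 0.0498
False t 9.84 crate [-0.3083  0.1194] z 0.012 F [-1.4 -0.5  0.2] w 0.0503
False t 11.35 crate [-0.2    0.112] z 0.0121 F [-0.7 -1.  -0.5] w 0.05
False t 12.85 crate [-0.0651  0.112 ] z 0.0121 F [-1.  -0.9  0.1] w 0.0506
```

View pics/w2.png

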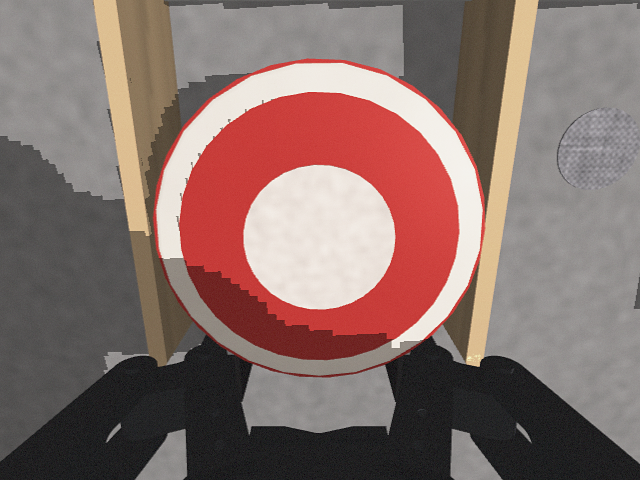

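View pics/t2b.png

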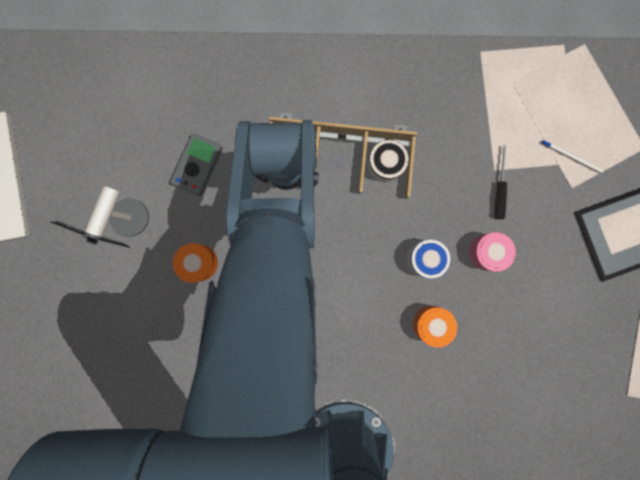

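```bash
python3 - <<'E'
from mv import *
h=arm.move_linear([*c2w(-.030,.112),.012],vel=.05,max_force=15); st(f"red home {h}")
pic("wrist","w3.png")
arm.move_linear([*c2w(-.075,.112),.012],vel=.15)
arm.move_linear([*c2w(-.085,.112),.15],vel=.25)
b=w2c((.4459,-.1902)); k=w2c((.461,-.342)); print(b,k)
p=c2w(b[0],b[1]-.066); sy=yaw+np.pi/2
arm.move_pose([*p,.15],ori(sy)); arm.set_gripper(.06); st("above")
pic("top","t3.png")
arm.move_linear([*p,.012],vel=.15); st("down")
pic("scene","s3.png")
for y,v in((b[1]-.042,.06),(-.0432,.08)):
    h=arm.move_linear([*c2w(b[0],y),.012],vel=v,max_force=20); st(f"{h}")
    if h: break
pic("wrist","w3b.png")
E
```

```text
red home True t 13.51 crate [-0.0401  0.1121] z 0.0111 F [-0.3 -0.9  1.2] w 0.05
[-0.21174714 -0.22734608] [-0.18216624 -0.37699975]
above t 16.93 crate [-0.2116 -0.2931] z 0.15 F [-0.  -1.2  0.6] w 0.0601
down t 18.04 crate [-0.2111 -0.2938] z 0.0128 F [ 0.5 -0.   0.9] w 0.0597
False t 18.64 crate [-0.2117 -0.2689] z 0.0121 F [ 0.1 -0.7  0.2] w 0.0596
False t 21.62 crate [-0.2117 -0.0433] z 0.012 F [ 0.4 -1.7 -1.7] w 0.0598
```

View pics/w3.png

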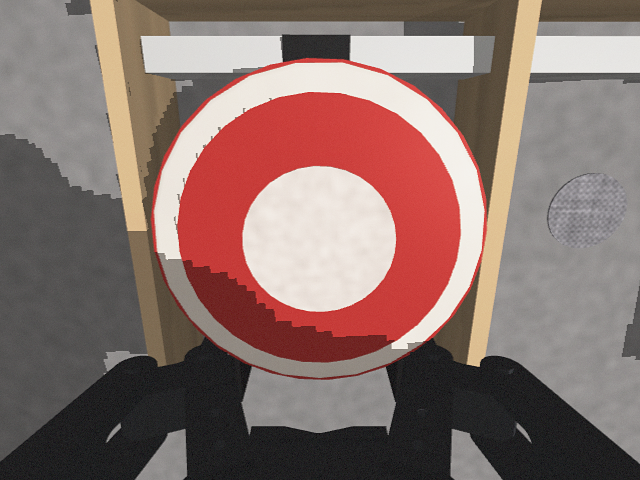

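View pics/w3b.png

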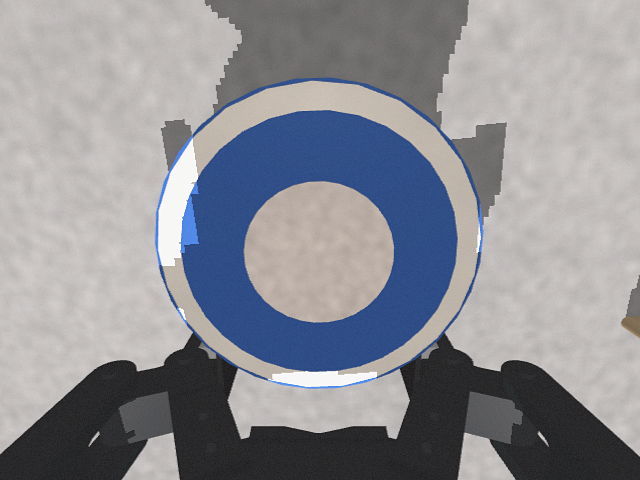

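View pics/s3.png

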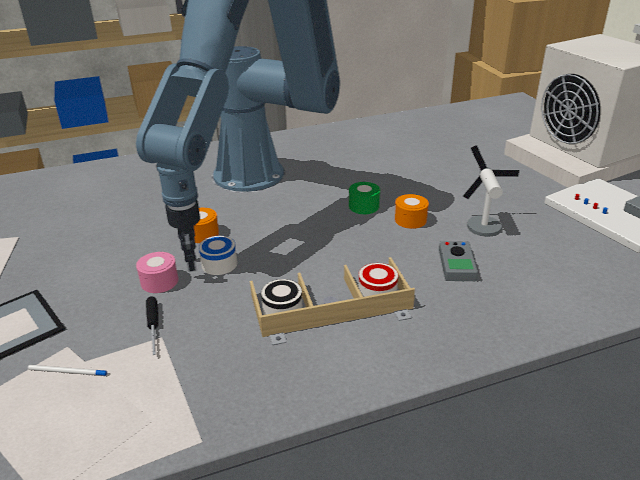

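Red is home and blue is centred in the fingers at the middle-bay line. Now I get behind blue, re-measure from the top, then push it in.

```bash
cat > dd.py <<'E'
E
python3 - <<'E'
from mv import *; from h import *
arm.move_linear([*c2w(-.2117,-.070),.012],vel=.15)
arm.move_linear([*c2w(-.2117,-.080),.15],vel=.25)
arm.move_pose([*c2w(-.235,-.22),.15],ori(yaw)); arm.set_gripper(.05)
d=pic("top","t4.png"); c,e=tin(d,"blue"); b=w2c(ray(d,*e[0],.058)); print("blue",cv2.contourArea(c),e[1],b)
if not(abs(b[1])<.02 and abs(b[0]+.212)<.02): raise SystemExit
p=c2w(b[0]-.08,b[1])
arm.move_pose([*p,.15],ori(yaw)); arm.move_linear([*p,.012],vel=.2); st("down")
for x,y,v in((b[0]-.045,b[1],.08),(-.16,0,.08),(-.065,0,.1)):
    h=arm.move_linear([*c2w(x,y),.012],vel=v,max_force=20); st(f"{h}")
    if h: break
else:
    pic("wrist","w4.png")
    h=arm.move_linear([*c2w(-.030,0),.012],vel=.05,max_force=15); st(f"home {h}")
pic("wrist","w4b.png")
E
```

```text
blue 660.5 (28.887088775634766, 29.18757438659668) [-0.21181626 -0.00061937]
down t 25.91 crate [-0.2909 -0.0012] z 0.0125 F [ 0.9 -0.1  0.1] w 0.0499
False t 26.5 crate [-0.2567 -0.0006] z 0.0122 F [-0.7  0.4 -0.3] w 0.0498
False t 27.86 crate [-0.16 -0.  ] z 0.0121 F [-1.4 -0.6 -0.5] w 0.0502
False t 28.96 crate [-0.0649  0.    ] z 0.0123 F [ 0.1  0.  -1. ] w 0.0498
home True t 29.57 crate [-0.0402  0.0001] z 0.0112 F [-0.6 -0.3  0.7] w 0.0501
```

View pics/w4b.png

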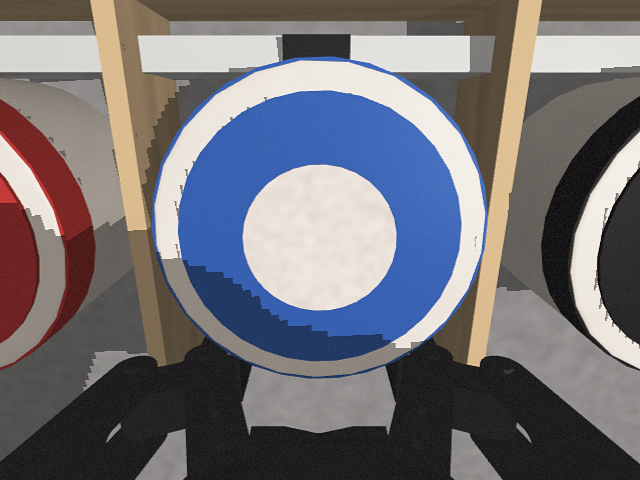

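View pics/t4.png

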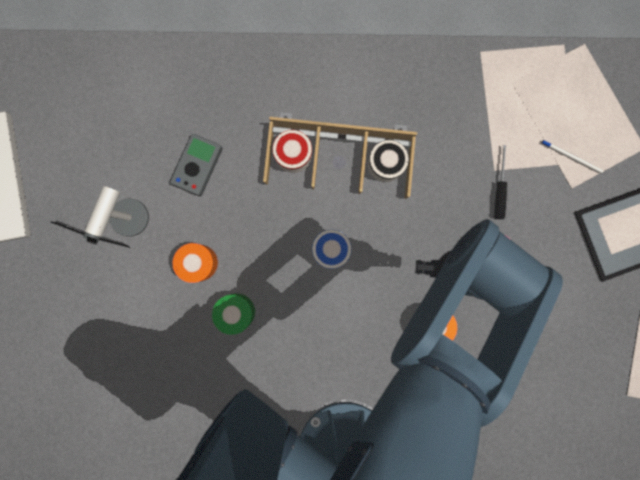

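Blue is seated too. I retreat and check all three from the top.

```bash
python3 - <<'E'
from mv import *; from h import *
arm.move_linear([*c2w(-.085,0),.012],vel=.15)
arm.move_linear([*c2w(-.10,0),.15],vel=.25)
arm.move_pose([*c2w(-.25,-.28),.2],ori(yaw))
d=pic("top","t5.png")
for n in("red","blue"):
    c,e=tin(d,n); print(n,w2c(ray(d,*e[0],.058)).round(4),e[1],depthpt(d,*e[0]).round(4))
for n,x0,y0 in(("black",365,140),("red",268,130),("blue",318,134)):
    m=d["color"].min(axis=2)
    # white inner disc on top (z=.0598)
    m=((m[y0:y0+45,x0:x0+48]>140)*255).astype(np.uint8)
    k,l,s,ce=cv2.connectedComponentsWithStats(m)
    for i in range(1,k):
        if s[i,4]>60: p=ce[i]+[x0,y0]; print(n,s[i,4],w2c(ray(d,*p,.0598)).round(4),p.round(1))
E
```

```text
red [0.0072 0.1122] (29.078556060791016, 29.33330535888672) [0.696  0.1267 0.0593]
blue [ 0.0077 -0.0002] (28.61799430847168, 29.077268600463867) [0.6849 0.0151 0.0628]
black 416 [ 0.0142 -0.1122] [389.5 155.2]
black 232 [ 0.0071 -0.1118] [389.  158.3]
red 410 [0.0142 0.1086] [293.5 145.3]
red 233 [0.0071 0.1121] [291.7 148.2]
blue 472 [ 0.0148 -0.0002] [340.9 150. ]
blue 249 [ 0.0072 -0.0002] [340.5 153.2]
```

View pics/t5.png

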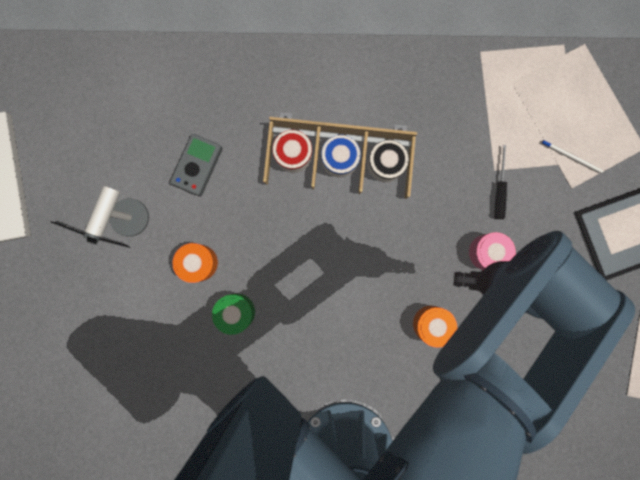

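All three tin centres sit at crate x ≈ 7 mm against a rail face at about 51 mm, so each is about 44 mm in front of it. The screwdriver, meter and turbine are where they started.

```bash
python3 -c "
from workcell import ticket,arm
print(ticket.hand_in(), arm.read_state()['t'])"
```

```text
the job is handed in; nothing more can be done
the job is handed in; nothing more can be done
```

All three tins are in the crate, one per bay and pushed home against the backstop, and the job is handed in. No verdict was reported.

- **How they went in:** I pushed each tin with the part-open fingers held low. Black went the rest of the way into the right bay, then red into the left bay. Blue was slid sideways to the middle-bay line and pushed in. The 15 N force limit stopped each final push within 1 mm of the contact depth I had worked out beforehand.
- **Tin positions:** The last top view puts all three centres at crate x ≈ 7 mm. The rail face measures 50–51.5 mm, so each tin is about 44 mm in front of it. They sit 112, 0 and −112 mm across the crate, upright, at the middle of their bays.
- **Depth reading:** One depth reading on blue's top was 62.8 mm against the expected 59.8 mm. I put that down to depth noise, because a bystander spot on the bench read 7 mm high at the start.
- **Bystanders:** The screwdriver, meter, turbine and look-alike tins look unmoved in the last picture. I judged that by eye and did not measure it.
- **Time:** The clock read 29.6 s at the last push. The retreat and final picture came after that, and I did not read the clock again before hand-in.

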